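Light up the bottom of the fuse case with the inspection lamp

TASK

Lift the tray out of the organiser case, set it down flat in the middle of the rubber mat with both sockets still in it, and let go of it. Then draw the inspection lamp up out of its charger and tip it over so that its light panel slants down, about 45 degrees, and is aimed at the middle of the case floor from about 20 cm away, with the whole lamp held higher than the case rim. Finish still holding the lamp there, and leave the case and the other things on the bench where they are.

Things in the scene. Friction and masses are not known exactly. Their poses are not given: they have to be found in the camera images.
- case: Black open organiser case, 210 mm long (its x axis), 140 mm wide (y), 60 mm high; it stands loose on the bench, about 0.9 kg. Origin: centre of its underside, z up. Walls 4 mm; at each end (x) a ledge 48 mm high reaches 24 mm in from the outside of the end and carries the tray. Spare fuses and bulbs lie on its floor.
- case_floor (a point): The middle of the case's inner floor, 4 mm above the case's underside: where the lamp must be aimed. Axes as the case.
- tray: Grey lift-out tray, 190 mm long (x), 120 mm wide (y), walls 35 mm high and 3 mm thick, about 0.22 kg empty. Origin: centre of its underside, z up. It starts in the mouth of the case, its underside 48 mm above the bench, sunk 12 mm below the case rim with about 6 mm of play all round, its axes nearly along the case's. Its floor is 3 mm thick; a 4 mm wide divider runs along its length under the carry bar.
- tray_handle (a point): Middle of the tray's carry bar, 74 mm above the tray's underside. The bar is 104 mm long (along the tray's x), 18 mm wide (y) and 16 mm high, on two posts 46 mm either side of its middle; between the posts it is open 33 mm below the bar down to the divider. Axes as the tray.
- socket_big: Chrome wrench socket, 30 mm across, 36 mm high, standing loose in the tray's +x, +y corner. Origin: centre of its underside.
- socket_small: Chrome wrench socket, 23 mm across, 32 mm high, standing loose in the tray's -x, -y corner. Origin: centre of its underside.
- mat: Black ribbed rubber mat fixed to the bench, 240 mm (x) by 200 mm (y), 4 mm thick. Origin: centre of its underside.
- charger: Compact matte black charging cradle screwed to the bench: base 112 x 86 x 12 mm, on it a pocket 31 mm (x) by 51 mm (y) inside with 6 mm walls up to 58 mm above the bench (the front, -x, wall only to 34 mm), and behind it (+x) a low block to 41 mm. Origin: under the pocket's centre on the bench, z up.
- lamp: Slim inspection lamp, a flat bar 190 mm tall (its z), 46 mm wide (y), 26 mm thick (x), all the way up; black head, about 0.24 kg. Origin: centre of its foot, z to its head. Stands upright in the charger, foot 12 mm above the bench, 2.5 mm play all round, no latch. Light panel on its -x face, folded steel hook on its back, the side of the charger's low block. Grip its y sides.
- lamp_panel (a point): Centre of the lamp's white light panel, on the -x face 95 mm above the foot and 13 mm in front of the lamp's middle plane. It shines along the lamp's -x axis. Axes as the lamp.
- wrench: Bystander: chrome adjustable wrench lying flat, 197 mm long, 44 mm wide at the jaw, 12 mm high; loose, origin at its underside.
- screwdriver: Bystander: screwdriver lying flat, 190 mm long; loose, origin at its underside.
- bumper: Bystander: blue silicone bumper block 75 x 42 x 32 mm; loose, origin at its underside.
- fuse_box: Bystander: shut green plastic flip-top box of spare fuses, 57 x 92 x 38 mm; loose, origin at its underside.
- tin: Bystander: round flat tin with a lid, 75 mm across, 46 mm high; loose, origin at its underside.
- tape: Bystander: tape measure lying on its side, 66 x 66 x 36 mm; loose, origin at its underside.
There are look-alikes about, which are no part of the job. There is more than one size of the lamp; the one meant has the size given above.

How it is judged (in metres and radians):
On the way, in this order (a step that is already met when the one before it is completed fails the run):
1. the tray stands flat in the middle of the mat with both sockets in it, let go (x of tray in the frame of mat between -0.05 and 0.05 m and y of tray in the frame of mat between -0.05 and 0.05 m and height (world z) of tray below 0.012 m and angle between tray's own z axis and vertical below 0.08 rad and x of socket_big in the frame of tray between -0.092 and 0.092 m and y of socket_big in the frame of tray between -0.057 and 0.057 m and z of socket_big in the frame of tray between -0.003 and 0.03 m and x of socket_small in the frame of tray between -0.092 and 0.092 m and y of socket_small in the frame of tray between -0.057 and 0.057 m and z of socket_small in the frame of tray between -0.003 and 0.03 m and contact force between tray and the fingers below 0.1 N and linear speed of tray below 0.03 m/s), for 0.2 s.
2. the lamp is in the fingers, its foot drawn clear above the charger's mouth (contact force between lamp and the fingers above 1 N and contact force between lamp and charger below 0.2 N and z of lamp in the frame of charger above 0.065 m), for 0.1 s.
At the end, for the whole second after the job is handed in: Fingers hold the lamp still, clear of charger and case, foot over 62 mm up; panel at least 33 deg below level, case floor middle 120-300 mm ahead of it, within 45 mm of its axis; tray flat on the mat within 50 mm of its middle, both sockets in; case within 30 mm of its start (contact force between lamp and the fingers above 1 N and contact force between lamp and charger below 0.2 N and contact force between lamp and case below 0.2 N and height (world z) of lamp above 0.062 m and height (world z) of lamp_panel above 0.09 m and angle between lamp's own x axis and vertical below 1 rad and linear speed of lamp below 0.03 m/s and x of case_floor in the frame of lamp_panel between -0.3 and -0.12 m and y of case_floor in the frame of lamp_panel between -0.045 and 0.045 m and z of case_floor in the frame of lamp_panel between -0.045 and 0.045 m and x of tray in the frame of mat between -0.05 and 0.05 m and y of tray in the frame of mat between -0.05 and 0.05 m and height (world z) of tray below 0.012 m and angle between tray's own z axis and vertical below 0.08 rad and x of socket_big in the frame of tray between -0.092 and 0.092 m and y of socket_big in the frame of tray between -0.057 and 0.057 m and z of socket_big in the frame of tray between -0.003 and 0.03 m and x of socket_small in the frame of tray between -0.092 and 0.092 m and y of socket_small in the frame of tray between -0.057 and 0.057 m and z of socket_small in the frame of tray between -0.003 and 0.03 m and distance of case from where it was at the start of the episode below 0.03 m); the arm keeps its last pose, push and grip.
It fails at once if a bystander is moved by more than 30 mm (distance of any of wrench, screwdriver, bumper, fuse_box, tin, tape from where it was at the start of the episode above 0.03 m).
It fails at once if the case is shoved more than 40 mm (distance of case from where it was at the start of the episode above 0.04 m).
It fails at once if the tray is dropped (linear speed of tray above 0.6 m/s and contact force between tray and the fingers below 0.1 N).
It fails at once if the lamp is dropped (linear speed of lamp above 0.6 m/s and contact force between lamp and the fingers below 0.1 N).
It also fails if it takes over 62 s, if anything falls off the work surface, if the arm or the gripper's body presses on something with over 40 N, if the wrist force passes 120 N, or if a joint passes its speed limit or range.

ROBOT

A 6-joint arm with a two-finger parallel gripper is mounted at the origin on the work surface. World frame = base frame: x ahead of the robot, y to its left, z up, the work surface at z = 0. Lengths are in m, angles in degrees, forces in N, time in s.
With the tool pointing down it reaches from about 0.35 to 0.875 m from the base axis. Payload 4.2 kg.
Tool frame: the origin (TCP) lies midway between the tips of the shut fingers; the grasp point (between the pads) lies 19 mm behind it (hold_point_z is the z of the grasp point in the tool frame, in m); z points along the fingers, y is the direction in which the jaws open and shut (so a half turn about z gives the same grasp; the last joint's range is limited). The gripper opens to 87 mm and grips with 3 to 60 N. Pads are 19 mm wide; open, the fingers measure 117 mm over their backs; the gripper's body (75 mm by 190 mm) begins 51 mm behind the grasp point.
Start: joints at [86.78, 22.042, 0.453, 0, -68.411, -14.817], TCP at [0.193, 0.594, 0.223] pointing down, gripper open.
Joint ranges: [-179.83, 179.83], [-69.29, 118.12], [-61.27, 80.66], [-181.25, 117.63], [-171.15, -9.14], [-177.46, 177.46]. Speed limits (degrees/s): [159.86, 159.86, 180, 180, 180, 180].

INTERFACE

Orientations are given as a 3x3 rotation matrix whose columns are the frame's x, y, z axes.
In Python, from station import * gives the robot as it stands. The module is installed in compiled form; this text tells all that it offers.
- The arm moves only by the tool jog_arm, never from a script. Its argument "moves" is a list of rows, each a list of 7 numbers: the closure, from -1 (fully open) to 1 (shut), then the shift along the tool's x, y, z in m, then the turn, a rotation vector about the tool's x, y, z in rad. In form: [[gripper, x, y, z, wx, wy, wz], ...]. A call has exactly 10 rows; each row is the pose to reach, as a shift and turn from the pose commanded when the call began, along the tool's axes at that moment; what a row does not reach only later rows make up. A row lasts 1/12 s, in which the tool goes at most 41.7 mm and 7.16 degrees, less where a joint would pass 70% of its speed; a pose out of reach is approached as far as the arm can. A call with a gripper value outside its range is refused whole. The fingers move at their own pace and stop on an object; the grip force is fixed at half the most. Time passes only in rows, so rows that repeat a pose let the fingers close, or fill a call up. It gives the time, the measured TCP pose, the force and the opening at its end, in the units of the state.
- sense(): the state, without advancing time (a new reading comes with each control period).
- capture(name): name is "side" or "top"; returns a dict with "frame" (480x640x3 uint8, red, green, blue), "fov_y" (degrees; the focal length in pixels is half the picture's height over the tangent of half this angle, whatever the lens; pixels are square), "cx", "cy" (the principal point, pixels), "k1" (the pictures are not rectified: a ray, as slopes to the right and down, at radius r is drawn at 1 + k1 r^2 times it, then the intrinsics apply), "world_from_camera" (4x4, takes a point from camera to world coordinates). Camera axes: x right, y down, z forward; pixel columns grow to the right and rows downward; lengths in m; the calibration is good to about 2 mm. A picture is of the moment at which its call begins. There is no depth.
- finish_job(): hands the job in, once; it reports no verdict.
The state is a dict: "time_s": time; "joints": joint angles; "joint_velocities": joint speeds; "effort": joint torques, N m; "tcp_pos": TCP position; "ee_rot": TCP orientation; "wrist_force": force on the tool from outside, world axes, zero at the start; "moment": the same for the moment, N m; "gripper_width": opening from 0.0 (shut) to 1.0 (fully open).
Only numpy, scipy, OpenCV 4.12 (cv2) and the standard library are available. Lean on these libraries where they do the work, as an engineer would, in place of code of your own. Each camera call takes 0.05 s, during which the arm holds its last target.

## Working session

There is one attempt and no reset: what is moved stays moved. The work goes in short steps, Python scripts to look and compute and a tool call to move; the robot and the scene stay as the last step left them, time stands still between calls to the robot, and variables do not carry over. Pictures are saved under pics/ and viewed, and the job is handed in when it is done.

Besides the shell and the picture viewer there is one more tool, called after "Call:" in YAML: its name, and indented under it one key for each argument. jog_arm: Moves the arm, as the interface text tells. Its arguments: {"type":"object","properties":{"moves":{"type":"array"}},"required":["moves"]}

```bash
mkdir -p pics
cat > h.py <<'E'
import numpy as np, cv2
from station import *
def cam(name):
    c=capture(name); h,w=c['frame'].shape[:2]
    c['f']=h/2/np.tan(np.radians(c['fov_y'])/2); return c
def save(c,fn): cv2.imwrite(fn,cv2.cvtColor(c['frame'],cv2.COLOR_RGB2BGR))
def ray(c,u,v):
    x=(u-c['cx'])/c['f'];y=(v-c['cy'])/c['f'];rd=np.hypot(x,y);r=rd
    for _ in range(30): r=rd/(1+c['k1']*r*r)
    s=r/rd if rd>0 else 1
    T=np.array(c['world_from_camera']);d=T[:3,:3]@np.array([x*s,y*s,1]);return T[:3,3],d
def atz(c,u,v,z):
    o,d=ray(c,u,v);return o+d*(z-o[2])/d[2]
def proj(c,P):
    T=np.linalg.inv(np.array(c['world_from_camera']));P=np.atleast_2d(P)
    q=P@T[:3,:3].T+T[:3,3];a=q[:,:2]/q[:,2:];r2=(a**2).sum(1,keepdims=True)
    a=a*(1+c['k1']*r2);return a*c['f']+[c['cx'],c['cy']]
E
python3 - <<'E'
from h import *
import pickle
for n in('top','side'):
    c=cam(n);save(c,f'pics/{n}0.png');pickle.dump(c,open(f'{n}0.pkl','wb'))
    print(n,c['f'],c['cx'],c['cy'],c['k1']);print(np.round(c['world_from_camera'],3))
print(sense())
E
```

```text
top 519.1126090112768 312.43097337592354 238.81914819583537 -0.12349920501982947
[[-0.006 -0.982  0.187  0.337]
 [-1.     0.004 -0.016 -0.013]
 [ 0.015 -0.187 -0.982  1.185]
 [ 0.     0.     0.     1.   ]]
side 501.4385223312051 325.4315941371285 247.80930266676737 0.014016604581906364
[[ 0.985 -0.123  0.124  0.426]
 [-0.174 -0.736  0.654 -0.702]
 [ 0.011 -0.666 -0.746  0.869]
 [ 0.     0.     0.     1.   ]]
{'time_s': 0.1, 'joints': array([ 8.67790040e+01,  2.20867476e+01,  3.89218048e-01, -2.38747641e-02,
       -6.84102153e+01, -1.48164363e+01]), 'joint_velocities': array([ 0.0767575 , -0.03060667,  0.15920696,  0.11119476, -0.05030955,
        0.0587782 ]), 'effort': array([-2.58281525e-04, -3.91688025e+01,  1.87936682e+01,  4.23185438e+00,
        1.34795759e-02, -7.11697794e-05]), 'tcp_pos': array([0.19335054, 0.59379615, 0.22157958]), 'ee_rot': array([[ 9.50806854e-01, -3.09783931e-01, -4.92505596e-04],
       [-3.09784304e-01, -9.50805049e-01, -1.85573077e-03],
       [ 1.06598765e-04,  1.91701204e-03, -9.99998157e-01]]), 'wrist_force': array([ 0.57182565,  0.04595783, -0.12156046]), 'moment': array([0.05391254, 0.01372203, 0.03301165]), 'gripper_width': 1.0013338064588346}
```

View pics/top0.png

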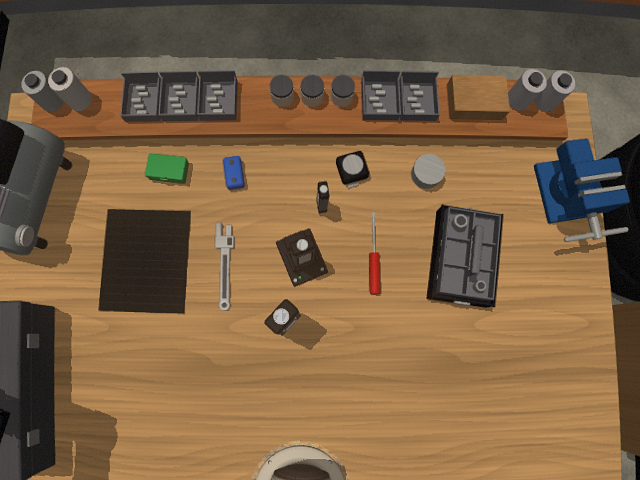

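View pics/side0.png

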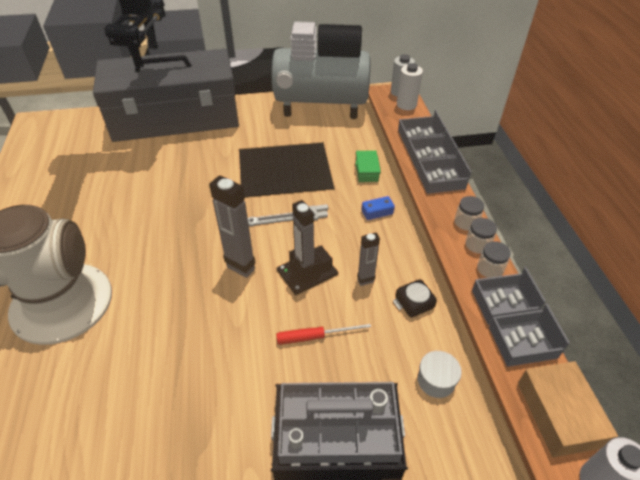

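Lamp candidates (top / side pixels): a big one at (283,317)/(230,225), one in the charger at (302,255)/(305,240), a small one at (322,195)/(368,258). The charger one fits, since the task says it stands in the charger. I'll check its size in enlarged crops.

Run:
```python
import cv2,numpy as np
t=cv2.imread('pics/top0.png');s=cv2.imread('pics/side0.png')
a=cv2.resize(t[170:345,255:400],None,fx=3.4,fy=3.4,interpolation=cv2.INTER_CUBIC)
cv2.imwrite('pics/tl.png',a)
cv2.imwrite('pics/sl.png',cv2.resize(s[165:305,200:400],None,fx=4,fy=4,interpolation=cv2.INTER_CUBIC))
cv2.imwrite('pics/tc.png',cv2.resize(t[195:315,415:520],None,fx=5,fy=5,interpolation=cv2.INTER_CUBIC))
cv2.imwrite('pics/sc.png',cv2.resize(s[370:480,260:420],None,fx=5,fy=5,interpolation=cv2.INTER_CUBIC))
```

```text
(no output)
```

View pics/tl.png

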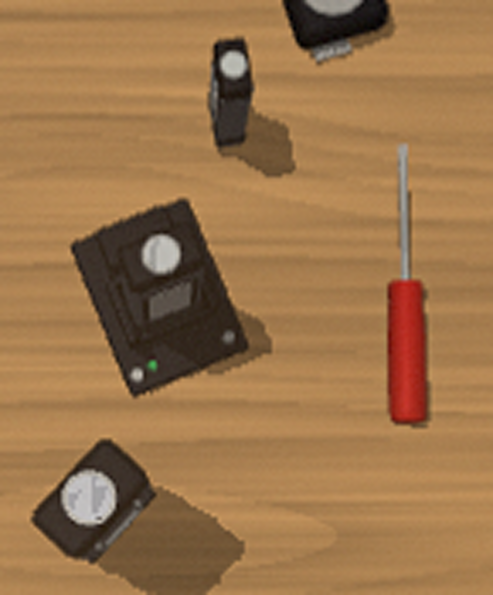

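View pics/sl.png

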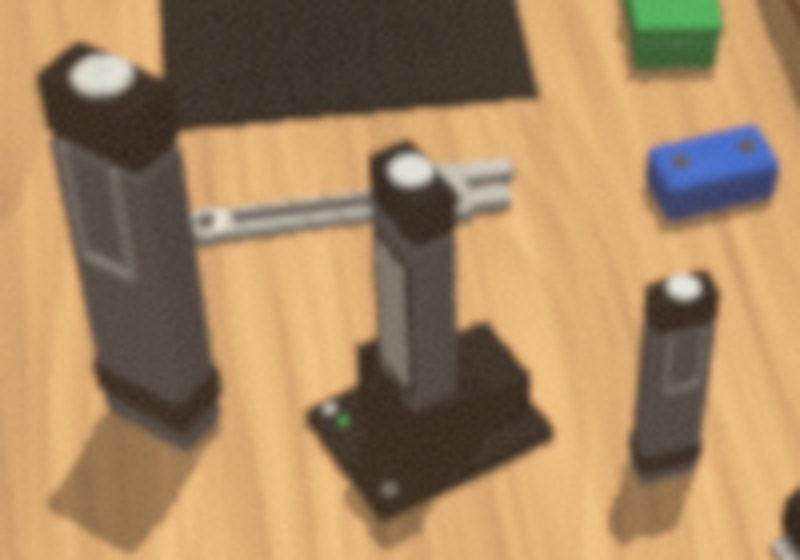

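View pics/tc.png

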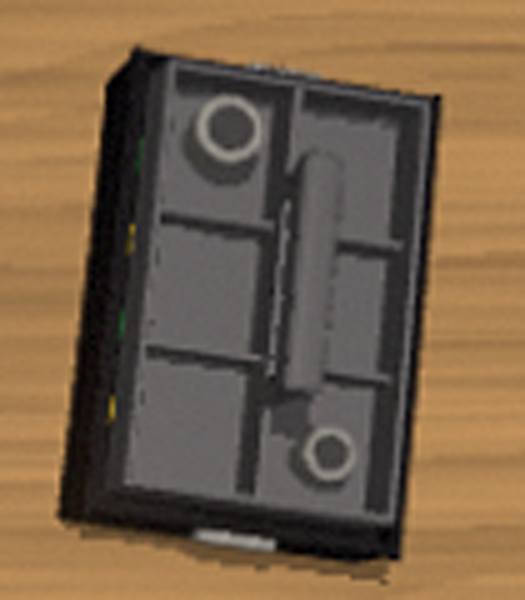

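View pics/sc.png

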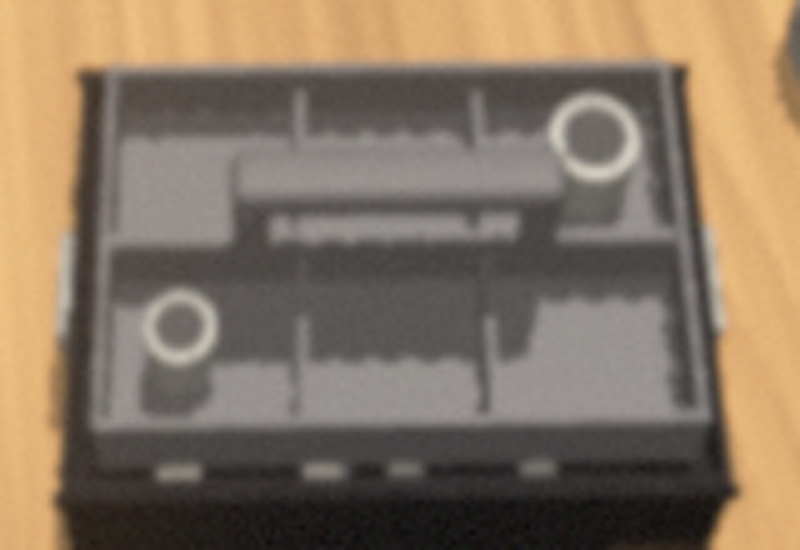

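Run:
```python
from h import *
import pickle
T=pickle.load(open('top0.pkl','rb'));S=pickle.load(open('side0.pkl','rb'))
t=lambda x,y:(415+x/5,195+y/5)
s=lambda x,y:(260+x/5,370+y/5)
l=lambda x,y:(255+x/3.4,170+y/3.4)
q=lambda x,y:(200+x/4,165+y/4)
def tri(a,b):
    A=[];B=[]
    for c,p in((T,a),(S,b)):
        o,d=ray(c,*p);d/=np.linalg.norm(d);M=np.eye(3)-np.outer(d,d);A.append(M);B.append(M@o)
    P=np.linalg.solve(sum(A),sum(B));return np.round(P,4),np.round(proj(T,P)-a,1),np.round(proj(S,P)-b,1)
print('lamp head',tri(l(161,254),q(410,170)))
print('big head',tri(l(89,497),q(101,75)));print('small head',tri(l(233,65),q(684,288)))
print('bar ends',tri(t(322,152),s(560,175)),tri(t(303,390),s(240,178)))
print('big sock',tri(t(228,128),s(594,138)),'small',tri(t(329,454),s(180,326)))
print('charger base corners');C=[]
for p in[(187,200),(72,243),(136,396),(246,347)]:
    C.append(atz(T,*l(*p),.012));print(np.round(C[-1],4))
C=np.array(C);print(C.mean(0), [np.round(np.linalg.norm(C[i]-C[(i+1)%4]),4) for i in range(4)])
for a,b in((C[2],C[1]),(C[3],C[0])): print(np.degrees(np.arctan2(*(b-a)[1::-1])))
print('side base')
for p in[(487,325),(308,415),(385,517),(552,435)]: print(np.round(atz(S,*q(*p),.012),4))
print('bar z.130',[np.round(atz(T,*t(*p),.130),4) for p in((322,152),(303,390))])
print('bar side',[np.round(atz(S,*s(*p),.130),4) for p in((562,165),(238,165))])
R=np.array([atz(T,*t(*p),.083) for p in((170,60),(434,97),(395,522),(125,490))]);print('tray rim\n',np.round(R,4),R.mean(0))
for a,b in((R[3],R[0]),(R[2],R[1])): print(np.degrees(np.arctan2(*(b-a)[1::-1])))
R=np.array([atz(S,*s(*p),.083) for p in((105,68),(672,65),(712,428),(92,430))]);print('tray rim side\n',np.round(R,4),R.mean(0))
M=np.array([atz(T,*p,.004) for p in((108,210),(190,211),(184,313),(100,311))]);print('mat',np.round(M,4),M.mean(0))
M=np.array([atz(S,*p,.004) for p in((238,148),(327,144),(332,189),(244,195))]);print('mat',np.round(M,4),M.mean(0))
```

```text
lamp head (array([ 0.5114, -0.0095,  0.2042]), array([[0. , 0.1]]), array([[ 0.1, -0. ]]))
big head (array([0.3734, 0.0286, 0.2507]), array([[0. , 0.3]]), array([[ 0.3, -0.1]]))
small head (array([ 0.6397, -0.0536,  0.1453]), array([[ 0. , -0.1]]), array([[-0.1,  0. ]]))
bar ends (array([ 0.5643, -0.3845,  0.1281]), array([[0. , 0.4]]), array([[ 0.6, -0.2]])) (array([ 0.4647, -0.3694,  0.1289]), array([[-0. , -0.4]]), array([[-0.6,  0.2]]))
big sock (array([ 0.5849, -0.3569,  0.0877]), array([[-0., -0.]]), array([[-0.,  0.]])) small (array([ 0.4416, -0.3942,  0.0848]), array([[-0. , -0.2]]), array([[-0.3,  0.1]]))
charger base corners
[ 0.5832 -0.0265  0.012 ]
[0.5538 0.0514 0.012 ]
[0.4501 0.0082 0.012 ]
[ 0.4826 -0.0654  0.012 ]
[ 0.5173835  -0.00808488  0.012     ] [np.float64(0.0832), np.float64(0.1123), np.float64(0.0805), np.float64(0.1079)]
22.60679482185461
21.14576263745401
side base
[0.5608 0.0562 0.012 ]
[0.4522 0.0067 0.012 ]
[ 0.4846 -0.0694  0.012 ]
[ 0.5822 -0.0295  0.012 ]
bar z.130 [array([ 0.5649, -0.3839,  0.13  ]), array([ 0.4636, -0.369 ,  0.13  ])]
bar side [array([ 0.5644, -0.3824,  0.13  ]), array([ 0.4655, -0.3655,  0.13  ])]
tray rim
 [[ 0.6168 -0.334   0.083 ]
 [ 0.6001 -0.4539  0.083 ]
 [ 0.4114 -0.4226  0.083 ]
 [ 0.4268 -0.3038  0.083 ]] [ 0.51378435 -0.37858638  0.083     ]
-9.018524907125563
-9.423611185576547
tray rim side
 [[ 0.429  -0.3025  0.083 ]
 [ 0.6183 -0.3338  0.083 ]
 [ 0.5985 -0.4522  0.083 ]
 [ 0.4113 -0.4204  0.083 ]] [ 0.51427988 -0.37723414  0.083     ]
mat [[0.6326 0.4531 0.004 ]
 [0.6287 0.2551 0.004 ]
 [0.3909 0.2605 0.004 ]
 [0.3942 0.457  0.004 ]] [0.51161068 0.35642939 0.004     ]
mat [[0.3935 0.4662 0.004 ]
 [0.6428 0.4446 0.004 ]
 [0.6219 0.2547 0.004 ]
 [0.3967 0.2685 0.004 ]] [0.51371997 0.35851823 0.004     ]
```

Charger lamp: head top triangulates to z = 0.204 (foot 12 + 190 mm), against 0.25 and 0.145 for the other two, so the charger lamp is the one meant. Tray bar middle is at (0.514, -0.377), yaw about -9.2°. Mat centre is at (0.512, 0.357). Now up and over.

Call:
jog_arm:
  moves:
    - [-1,0,0,-0.04,0,0,0]
    - [-1,0,0,-0.08,0,0,0]
    - [-1,0.01,0.008,-0.12,0,0,0]
    - [-1,0.04,0.03,-0.13,0,0,0]
    - [-1,0.07,0.053,-0.135,0,0,0]
    - [-1,0.1,0.076,-0.135,0,0,0]
    - [-1,0.13,0.1,-0.135,0,0,0]
    - [-1,0.16,0.12,-0.135,0,0,0]
    - [-1,0.19,0.142,-0.135,0,0,0]
    - [-1,0.22,0.165,-0.135,0,0,0]

```text
time_s: 0.93
tcp_pos: [0.3521, 0.3675, 0.3572]
ee_rot: [[0.951, -0.309, -0.001], [-0.309, -0.951, -0.0], [-0.0, 0.001, -1.0]]
wrist_force: [0.6, 0.5, 0.4]
gripper_width: 1.001
```

Call:
jog_arm:
  moves:
    - [-1,0.02,0.032,0,0,0,-0.015]
    - [-1,0.04,0.064,0,0,0,-0.03]
    - [-1,0.06,0.096,0,0,0,-0.045]
    - [-1,0.08,0.128,0,0,0,-0.06]
    - [-1,0.1,0.16,0,0,0,-0.075]
    - [-1,0.12,0.192,0,0,0,-0.09]
    - [-1,0.14,0.224,0,0,0,-0.105]
    - [-1,0.16,0.256,0,0,0,-0.12]
    - [-1,0.18,0.288,0,0,0,-0.135]
    - [-1,0.207,0.319,0,0,0,-0.154]

```text
time_s: 1.77
tcp_pos: [0.4487, 0.0, 0.3578]
ee_rot: [[0.987, -0.158, 0.0], [-0.158, -0.987, 0.001], [0.0, -0.001, -1.0]]
wrist_force: [0.9, 1.4, 0.4]
gripper_width: 1.0
```

```bash
python3 -c "
from h import *
s=sense();print(s['joints'].round(2),s['tcp_pos'].round(4))"
```

```text
[ 2.084e+01  1.900e-01 -8.140e+00 -3.000e-02 -8.163e+01  6.005e+01] [0.4487 0.     0.3578]
```

Call:
jog_arm:
  moves:
    - [-1,0.013,0.037,0,0,0,0]
    - [-1,0.025,0.074,0,0,0,0]
    - [-1,0.038,0.111,0,0,0,0]
    - [-1,0.05,0.148,0,0,0,0]
    - [-1,0.063,0.185,0,0,0,0]
    - [-1,0.075,0.22,0.02,0,0,0]
    - [-1,0.088,0.255,0.04,0,0,0]
    - [-1,0.1,0.29,0.06,0,0,0]
    - [-1,0.112,0.325,0.08,0,0,0]
    - [-1,0.124,0.362,0.1,0,0,0]

```text
time_s: 2.6
tcp_pos: [0.5132, -0.3735, 0.2576]
ee_rot: [[0.987, -0.16, -0.001], [-0.16, -0.987, 0.001], [-0.001, -0.001, -1.0]]
wrist_force: [0.6, 0.7, 0.4]
gripper_width: 1.004
```

Run:
```python
from h import *
s=sense();print(s['joints'].round(2),s['tcp_pos'].round(4))
c=cam('side');print(proj(c,[s['tcp_pos'],[.514,-.377,.13]]))
cv2.imwrite('pics/s1.png',cv2.cvtColor(c['frame'],cv2.COLOR_RGB2BGR))
```

```text
[-2.1470e+01  2.1880e+01  5.2600e+00 -2.0000e-02 -7.3450e+01  1.0226e+02] [ 0.5132 -0.3735  0.2576]
[[341.73631607 361.88453641]
 [339.80456862 404.94551769]]
```

View pics/s1.png

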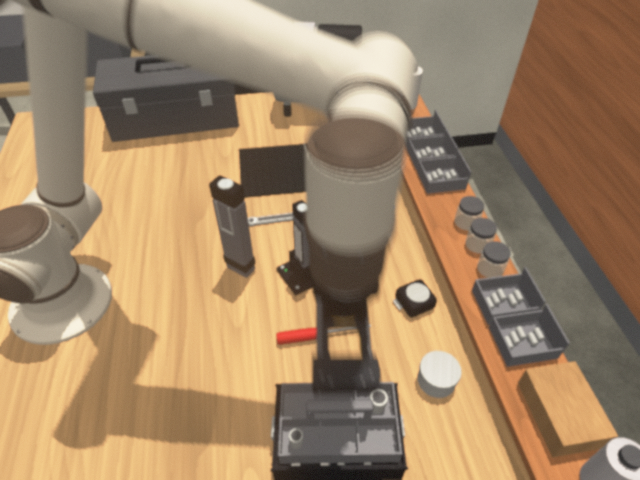

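Call:
jog_arm:
  moves:
    - [-1,0,0,0.01,0,0,0]
    - [-1,0,0,0.03,0,0,0]
    - [-1,0,0,0.05,0,0,0]
    - [-1,0,0,0.07,0,0,0]
    - [-1,0,0,0.09,0,0,0]
    - [-1,0,0,0.11,0,0,0]
    - [-1,0,0,0.125,0,0,0]
    - [-1,0,0,0.14,0,0,0]
    - [-1,0,0,0.15,0,0,0]
    - [-1,0,0,0.155,0,0,0]

```text
time_s: 3.48
tcp_pos: [0.5129, -0.3707, 0.1029]
ee_rot: [[0.987, -0.159, -0.002], [-0.159, -0.987, 0.001], [-0.002, -0.001, -1.0]]
wrist_force: [-0.0, -0.3, 0.6]
gripper_width: 1.001
```

Run:
```python
from h import *
s=sense();print(s['joints'].round(2),s['tcp_pos'].round(4),s['wrist_force'])
c=cam('side')
cv2.imwrite('pics/s2.png',cv2.resize(cv2.cvtColor(c['frame'],cv2.COLOR_RGB2BGR)[300:480,220:460],None,fx=3,fy=3))
```

```text
[-2.1240e+01  2.8680e+01 -7.1300e+00 -3.0000e-02 -5.4330e+01  1.0209e+02] [ 0.5129 -0.3707  0.1029] [-0.00167929 -0.33296354  0.62571146]
```

View pics/s2.png

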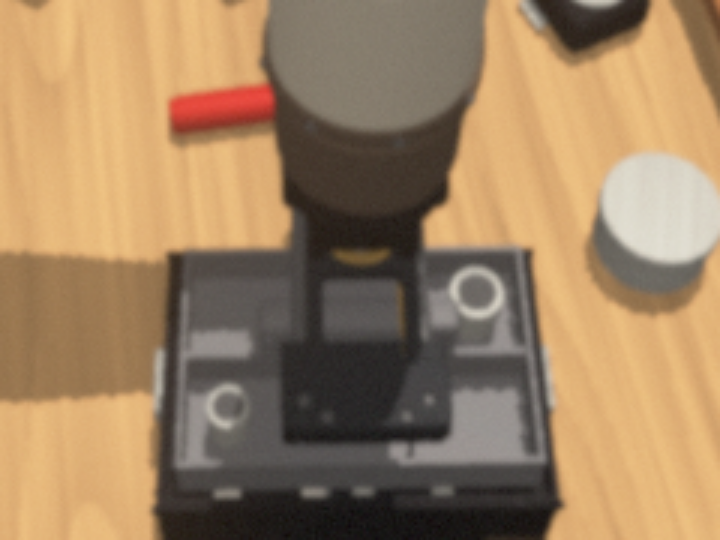

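Call:
jog_arm:
  moves:
    - [-1,0.0005,0.003,0,0,0,0]
    - [-1,0.001,0.006,0,0,0,0]
    - [1,0.001,0.006,0,0,0,0]
    - [1,0.001,0.006,0,0,0,0]
    - [1,0.001,0.006,0,0,0,0]
    - [1,0.001,0.006,0,0,0,0]
    - [1,0.001,0.006,0,0,0,0]
    - [1,0.001,0.006,0,0,0,0]
    - [1,0.001,0.006,0,0,0,0]
    - [1,0.001,0.006,0,0,0,0]

```text
time_s: 4.37
tcp_pos: [0.5136, -0.3779, 0.1044]
ee_rot: [[0.987, -0.16, -0.0], [-0.16, -0.987, -0.0], [-0.0, 0.0, -1.0]]
wrist_force: [-0.6, -0.1, -0.1]
gripper_width: 0.478
```

Run:
```python
from h import *
s=sense();print(s['joints'].round(2),s['tcp_pos'].round(4),s['wrist_force'],s['gripper_width']*87)
```

```text
[-21.84  28.94  -6.43   0.   -54.63 102.62] [ 0.5136 -0.3779  0.1044] [-0.58779368 -0.14825107 -0.10460821] 41.57377958428435
```

Call:
jog_arm:
  moves:
    - [1,0,0,0,0,0,0]
    - [1,0,0,0,0,0,0]
    - [1,0,0,0,0,0,0]
    - [1,0,0,0,0,0,0]
    - [1,0,0,0,0,0,0]
    - [1,0,0,0,0,0,0]
    - [1,0,0,0,0,0,0]
    - [1,0,0,0,0,0,0]
    - [1,0,0,0,0,0,0]
    - [1,0,0,-0.002,0,0,0]

```text
time_s: 5.2
tcp_pos: [0.5129, -0.3779, 0.1054]
ee_rot: [[0.987, -0.16, -0.002], [-0.16, -0.987, 0.001], [-0.002, -0.0, -1.0]]
wrist_force: [-0.4, -0.4, -3.6]
gripper_width: 0.202
```

Gripped: 17.6 mm for the 18 mm bar. Gentle lift.

Call:
jog_arm:
  moves:
    - [1,0,0,-0.005,0,0,0]
    - [1,0,0,-0.011,0,0,0]
    - [1,0,0,-0.018,0,0,0]
    - [1,0,0,-0.026,0,0,0]
    - [1,0,0,-0.035,0,0,0]
    - [1,0,0,-0.045,0,0,0]
    - [1,0,0,-0.055,0,0,0]
    - [1,0,0,-0.064,0,0,0]
    - [1,0,0,-0.071,0,0,0]
    - [1,0,0,-0.075,0,0,0]

```text
time_s: 6.03
tcp_pos: [0.5141, -0.3782, 0.1831]
ee_rot: [[0.987, -0.16, 0.002], [-0.16, -0.987, -0.001], [0.002, 0.001, -1.0]]
wrist_force: [0.3, -0.1, -3.1]
gripper_width: 0.204
```

Run:
```python
from h import *
s=sense();print(s['joints'].round(2),s['tcp_pos'].round(4),s['wrist_force'],s['gripper_width']*87)
c=cam('side')
cv2.imwrite('pics/s3.png',cv2.resize(cv2.cvtColor(c['frame'],cv2.COLOR_RGB2BGR)[260:480,220:480],None,fx=2.7,fy=2.7))
```

```text
[-2.1830e+01  2.4850e+01 -9.6000e-01  1.0000e-02 -6.4050e+01  1.0263e+02] [ 0.5141 -0.3782  0.1831] [ 0.34068708 -0.12525137 -3.0749231 ] 17.720663849199383
```

View pics/s3.png

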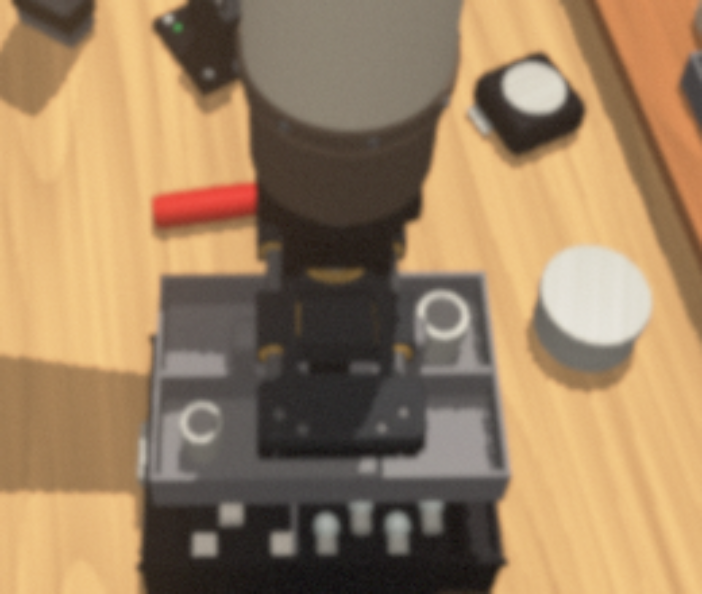

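Call:
jog_arm:
  moves:
    - [1,0,0,-0.008,0,0,0]
    - [1,0,0,-0.024,0,0,0]
    - [1,0,0,-0.046,0,0,0]
    - [1,0,0,-0.07,0,0,0]
    - [1,0,0,-0.094,0,0,0]
    - [1,0,0,-0.118,0,0,0]
    - [1,0,-0.003,-0.14,0,0,0]
    - [1,-0.001,-0.01,-0.16,0,0,0]
    - [1,-0.003,-0.021,-0.175,0,0,0]
    - [1,-0.006,-0.036,-0.182,0,0,0]

```text
time_s: 6.92
tcp_pos: [0.5137, -0.3419, 0.3656]
ee_rot: [[0.987, -0.161, 0.003], [-0.161, -0.987, -0.002], [0.003, 0.001, -1.0]]
wrist_force: [0.3, -0.1, -3.7]
gripper_width: 0.206
```

Call:
jog_arm:
  moves:
    - [1,-0.003,-0.02,0,0,0,-0.005]
    - [1,-0.007,-0.043,0,0,0,-0.01]
    - [1,-0.011,-0.068,0,0,0,-0.018]
    - [1,-0.015,-0.094,0,0,0,-0.026]
    - [1,-0.019,-0.12,0,0,0,-0.034]
    - [1,-0.023,-0.146,0,0,0,-0.042]
    - [1,-0.027,-0.172,0,0,0,-0.05]
    - [1,-0.031,-0.198,0,0,0,-0.058]
    - [1,-0.036,-0.224,0,0,0,-0.064]
    - [1,-0.04,-0.25,0,0,0,-0.07]

```text
time_s: 7.75
tcp_pos: [0.5127, -0.0864, 0.3626]
ee_rot: [[0.996, -0.09, -0.002], [-0.09, -0.996, 0.0], [-0.002, -0.0, -1.0]]
wrist_force: [0.5, -1.0, -3.8]
gripper_width: 0.2
```

Run:
```python
from h import *
s=sense();print(s['joints'].round(2),s['tcp_pos'].round(4),s['wrist_force'],s['gripper_width']*87)
```

```text
[ 8.310e+00  7.810e+00  8.500e-01 -4.000e-02 -8.315e+01  7.653e+01] [ 0.5127 -0.0864  0.3626] [ 0.50221822 -1.0251822  -3.7768225 ] 17.39156315524497
```

Call:
jog_arm:
  moves:
    - [1,-0.002,-0.026,0,0,0,-0.008]
    - [1,-0.005,-0.052,0,0,0,-0.016]
    - [1,-0.007,-0.078,0,0,0,-0.024]
    - [1,-0.01,-0.104,0,0,0,-0.032]
    - [1,-0.012,-0.13,0,0,0,-0.04]
    - [1,-0.015,-0.156,0,0,0,-0.048]
    - [1,-0.017,-0.182,0,0,0,-0.055]
    - [1,-0.02,-0.208,0,0,0,-0.06]
    - [1,-0.022,-0.234,0,0,0,-0.065]
    - [1,-0.024,-0.26,0,0,0,-0.07]

```text
time_s: 8.58
tcp_pos: [0.5123, 0.1743, 0.3626]
ee_rot: [[1.0, -0.02, -0.002], [-0.02, -1.0, -0.0], [-0.002, 0.0, -1.0]]
wrist_force: [0.2, 0.8, -3.6]
gripper_width: 0.203
```

Call:
jog_arm:
  moves:
    - [1,0,-0.026,0,0,0,0]
    - [1,0,-0.052,0,0,0,0]
    - [1,0,-0.078,0,0,0,0]
    - [1,0,-0.104,0,0,0,0]
    - [1,0,-0.13,0,0,0,0]
    - [1,0,-0.15,0,0,0,0]
    - [1,0,-0.166,0,0,0,0]
    - [1,0,-0.177,0,0,0,0]
    - [1,0,-0.184,0,0,0,0]
    - [1,0,-0.184,0,0,0,0]

```text
time_s: 9.42
tcp_pos: [0.5172, 0.3577, 0.3626]
ee_rot: [[1.0, -0.02, -0.001], [-0.02, -1.0, -0.001], [-0.001, 0.001, -1.0]]
wrist_force: [0.9, -0.2, -4.1]
gripper_width: 0.203
```

Run:
```python
from h import *
s=sense();print(s['joints'].round(2),s['tcp_pos'].round(4),s['wrist_force'],s['gripper_width']*87)
```

```text
[ 4.938e+01  1.938e+01  1.607e+01 -2.000e-02 -8.675e+01  3.948e+01] [0.5172 0.3577 0.3626] [ 0.9244458  -0.15089844 -4.14749723] 17.61923437579164
```

Call:
jog_arm:
  moves:
    - [1,0,0,0.008,0,0,0]
    - [1,-0.001,0,0.026,0,0,0]
    - [1,-0.002,0,0.05,0,0,0]
    - [1,-0.003,0,0.076,0,0,0]
    - [1,-0.004,0,0.102,0,0,0]
    - [1,-0.004,0,0.128,0,0,0]
    - [1,-0.004,0,0.154,0,0,0]
    - [1,-0.004,0,0.18,0,0,0]
    - [1,-0.004,0,0.205,0,0,0]
    - [1,-0.004,0,0.228,0,0,0]

```text
time_s: 10.25
tcp_pos: [0.5132, 0.355, 0.134]
ee_rot: [[1.0, -0.022, -0.001], [-0.022, -1.0, -0.001], [-0.001, 0.001, -1.0]]
wrist_force: [-0.1, 0.4, -4.6]
gripper_width: 0.202
```

Call:
jog_arm:
  moves:
    - [1,0,0,0.015,0,0,0]
    - [1,0,0,0.028,0,0,0]
    - [1,0,0,0.04,0,0,0]
    - [1,0,0,0.05,0,0,0]
    - [1,0,0,0.057,0,0,0]
    - [1,0,0,0.062,0,0,0]
    - [1,0,0,0.065,0,0,0]
    - [1,0,0,0.067,0,0,0]
    - [1,0,0,0.069,0,0,0]
    - [1,0,0,0.07,0,0,0]

```text
time_s: 11.08
tcp_pos: [0.5136, 0.3571, 0.0656]
ee_rot: [[1.0, -0.021, 0.001], [-0.021, -1.0, 0.001], [0.001, -0.001, -1.0]]
wrist_force: [0.3, -0.6, -4.8]
gripper_width: 0.203
```

Run:
```python
from h import *
s=sense();print(s['joints'].round(2),s['tcp_pos'].round(4),s['wrist_force'],s['gripper_width']*87)
c=cam('side')
cv2.imwrite('pics/s4.png',cv2.resize(cv2.cvtColor(c['frame'],cv2.COLOR_RGB2BGR)[80:240,190:400],None,fx=3.5,fy=3.5))
```

```text
[ 49.61  30.36 -10.5    0.   -49.1   39.2 ] [0.5136 0.3571 0.0656] [ 0.26498531 -0.60039916 -4.77606694] 17.70353264340181
```

View pics/s4.png

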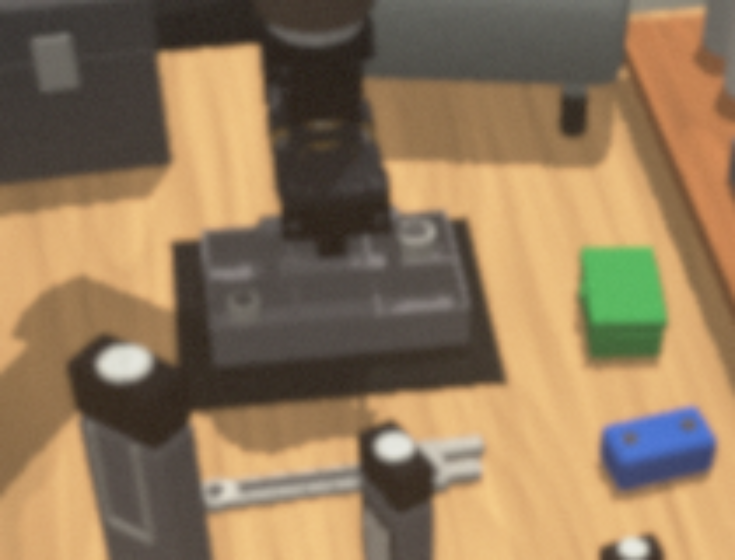

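Over the mat, level, both sockets in (near (415,235) and (240,300) in the crop). Lower until contact.

Call:
jog_arm:
  moves:
    - [1,0,0,0.001,0,0,0]
    - [1,0,0,0.002,0,0,0]
    - [1,0,0,0.003,0,0,0]
    - [1,0,0,0.004,0,0,0]
    - [1,0,0,0.005,0,0,0]
    - [1,0,0,0.0055,0,0,0]
    - [1,0,0,0.006,0,0,0]
    - [1,0,0,0.006,0,0,0]
    - [1,0,0,0.006,0,0,0]
    - [1,0,0,0.006,0,0,0]

```text
time_s: 11.97
tcp_pos: [0.5135, 0.3569, 0.0603]
ee_rot: [[1.0, -0.021, 0.0], [-0.021, -1.0, 0.0], [0.0, -0.0, -1.0]]
wrist_force: [-3.9, -1.8, 5.3]
gripper_width: 0.204
```

Call:
jog_arm:
  moves:
    - [-1,0,0,0,0,0,0]
    - [-1,0,0,0,0,0,0]
    - [-1,0,0,0,0,0,0]
    - [-1,0,0,0,0,0,0]
    - [-1,0,0,0,0,0,0]
    - [-1,0,0,0,0,0,0]
    - [-1,0,0,0,0,0,0]
    - [-1,0,0,-0.001,0,0,0]
    - [-1,0,0,-0.002,0,0,0]
    - [-1,0,0,-0.004,0,0,0]

```text
time_s: 12.8
tcp_pos: [0.5134, 0.3568, 0.0633]
ee_rot: [[1.0, -0.021, -0.0], [-0.021, -1.0, -0.0], [-0.0, 0.0, -1.0]]
wrist_force: [0.6, 0.1, -0.6]
gripper_width: 0.877
```

Call:
jog_arm:
  moves:
    - [-1,0,0,-0.005,0,0,0]
    - [-1,0,0,-0.01,0,0,0]
    - [-1,0,0,-0.02,0,0,0]
    - [-1,0,0,-0.04,0,0,0]
    - [-1,0,0,-0.065,0,0,0]
    - [-1,0,0,-0.095,0,0,0]
    - [-1,0,0,-0.13,0,0,0]
    - [-1,0,0,-0.17,0,0,0]
    - [-1,0,0,-0.21,0,0,0]
    - [-1,0,0,-0.24,0,0,0]

```text
time_s: 13.63
tcp_pos: [0.514, 0.3569, 0.3089]
ee_rot: [[1.0, -0.021, 0.005], [-0.021, -1.0, 0.004], [0.005, -0.004, -1.0]]
wrist_force: [0.3, 0.7, 0.6]
gripper_width: 1.002
```

Run:
```python
from h import *
s=sense();print(s['joints'].round(2),s['tcp_pos'].round(4),s['wrist_force'],s['gripper_width']*87)
c=cam('side')
cv2.imwrite('pics/s5.png',cv2.resize(cv2.cvtColor(c['frame'],cv2.COLOR_RGB2BGR)[80:310,190:400],None,fx=2.6,fy=2.6))
```

```text
[ 4.960e+01  1.949e+01  8.840e+00  7.000e-02 -7.901e+01  3.920e+01] [0.514  0.3569 0.3089] [0.33579973 0.66106991 0.57632556] 87.13690862233985
```

View pics/s5.png

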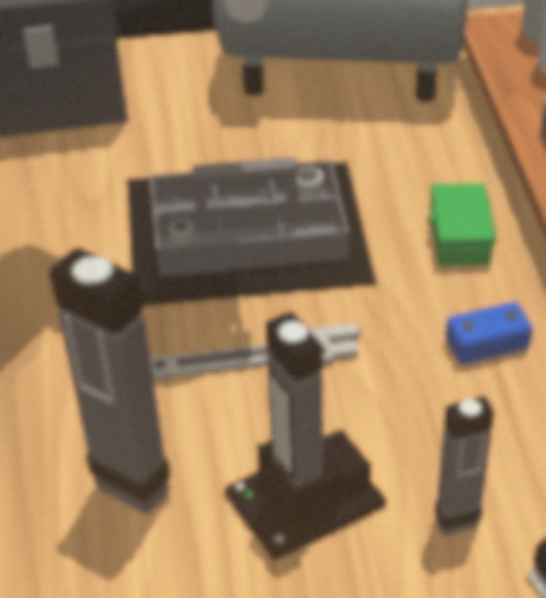

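Call:
jog_arm:
  moves:
    - [-1,0.001,0.02,0,0,0,-0.03]
    - [-1,0.001,0.06,0,0,0,-0.08]
    - [-1,0.002,0.1,0,0,0,-0.13]
    - [-1,0.002,0.14,0,0,0,-0.18]
    - [-1,0.003,0.18,0,0,0,-0.23]
    - [-1,0.003,0.22,0,0,0,-0.28]
    - [-1,0.004,0.26,0,0,0,-0.33]
    - [-1,0.004,0.3,0,0,0,-0.38]
    - [-1,0.005,0.34,0,0,0,-0.41]
    - [-1,0.005,0.366,0,0,0,-0.41]

```text
time_s: 14.52
tcp_pos: [0.51, -0.0121, 0.3044]
ee_rot: [[0.925, 0.379, 0.001], [0.379, -0.925, -0.0], [0.001, 0.001, -1.0]]
wrist_force: [1.0, 0.4, 1.0]
gripper_width: 0.995
```

Call:
jog_arm:
  moves:
    - [-1,0,0,-0.005,0,0.1,0]
    - [-1,0,0,-0.01,0,0.2,0]
    - [-1,0,0,-0.01,0,0.3,0]
    - [-1,0,0,-0.01,0,0.4,0]
    - [-1,0,0,-0.01,0,0.5,0]
    - [-1,0,0,-0.01,0,0.6,0]
    - [-1,0,0,-0.01,0,0.7,0]
    - [-1,0,0,-0.01,0,0.75,0]
    - [-1,0,0,-0.01,0,0.75,0]
    - [-1,0,0,-0.01,0,0.75,0]

```text
time_s: 15.35
tcp_pos: [0.5106, -0.0095, 0.3144]
ee_rot: [[0.677, 0.379, 0.631], [0.278, -0.925, 0.258], [0.682, 0.001, -0.731]]
wrist_force: [-0.6, 0.3, 1.1]
gripper_width: 0.999
```

```bash
cat > kin.py <<'E'
import numpy as np
from scipy.optimize import least_squares
from scipy.spatial.transform import Rotation as R
def Rot(a,d): return R.from_rotvec(np.radians(d)*np.array(a,float)).as_matrix()
Y=[0,1,0]
# params: h,a1,L2,ex,ez (elbow->wrist in forearm frame), lat, Lt
def fk(q,p):
    a1,h,L2,ex,ez,lat,Lt=p
    R1=Rot([0,0,1],q[0]);R2=R1@Rot(Y,q[1]);R3=R2@Rot(Y,-q[2])
    w=R1@[a1,lat,h]+R2@[0,0,L2]+R3@[ex,0,ez]
    R5=R3@Rot([1,0,0],S4*q[3])@Rot(Y,-q[4])
    zt=R5@[1,0,0]
    # at tool down, x yaw=J1+J6-90
    R6=R5@Rot([1,0,0],-q[5])@np.array([[0,0,1],[1,0,0],[0,1,0]],float)  # fixed below
    return w+Lt*zt,R6
S4=1
D=[([86.779,22.087,.389,-.024,-68.41,-14.816],[.19335,.5938,.22158]),
([20.84,.19,-8.14,-.03,-81.63,60.05],[.4487,0,.3578]),
([-21.47,21.88,5.26,-.02,-73.45,102.26],[.5132,-.3735,.2576]),
([-21.24,28.68,-7.13,-.03,-54.33,102.09],[.5129,-.3707,.1029]),
([-21.83,24.85,-.96,.01,-64.05,102.63],[.5141,-.3782,.1831]),
([8.31,7.81,.85,-.04,-83.15,76.53],[.5127,-.0864,.3626]),
([49.38,19.38,16.07,-.02,-86.75,39.48],[.5172,.3577,.3626]),
([49.61,30.36,-10.5,0,-49.1,39.2],[.5136,.3571,.0656]),
([49.6,19.49,8.84,.07,-79.01,39.2],[.514,.3569,.3089])]
E
python3 - <<'E'
from h import *
import kin
from kin import *
s=sense();print(s['joints'].round(2),s['tcp_pos'].round(4));print(s['ee_rot'].round(3))
D.append((list(s['joints']),list(s['tcp_pos'])))
open('kin.py','a').write(f"\nD.append(({[round(float(v),3) for v in s['joints']]},{[round(float(v),4) for v in s['tcp_pos']]}))\nEE=np.array({s['ee_rot'].tolist()})\n")
for s4 in(1,-1):
    kin.S4=s4
    r=least_squares(lambda p:np.concatenate([fk(q,p)[0]-t for q,t in D]),[0,.3,.4,.4,0,-.16,.2])
    print(s4,r.x.round(4),np.abs(r.fun).max());print(fk(D[-1][0],r.x)[1].round(3))
E
```

```text
[ 12.46  -9.51 -29.26 -14.11 -28.4  109.71] [ 0.5106 -0.0095  0.3144]
[[ 0.677  0.379  0.631]
 [ 0.278 -0.925  0.258]
 [ 0.682  0.001 -0.731]]
1 [ 0.0133  0.0942  0.4941  0.4206  0.0399 -0.1532  0.2121] 0.059794326198264185
[[-0.535 -0.499  0.681]
 [-0.66   0.751  0.032]
 [-0.527 -0.433 -0.731]]
-1 [ 0.0062  0.1182  0.5285  0.4219  0.0198 -0.1587  0.2505] 0.01793413276237843
[[-0.677 -0.379  0.631]
 [-0.278  0.925  0.258]
 [-0.682 -0.001 -0.731]]
```

```bash
cat > kin2.py <<'E'
from kin import *
def fk(q,p):
    a1,h,L2,ex,ez,lat,Lt,lat2,wx=p
    R1=Rot([0,0,1],q[0]);R2=R1@Rot(Y,q[1]);R3=R2@Rot(Y,-q[2]);R4=R3@Rot([1,0,0],-q[3]);R5=R4@Rot(Y,-q[4])
    w=R1@[a1,lat,h]+R2@[0,0,L2]+R3@[ex,0,ez]+R4@[0,lat2,0]+R5@[Lt,0,wx]
    return w,R5@Rot([1,0,0],-q[5])@np.array([[0,0,1],[-1,0,0],[0,-1,0]],float)
E
python3 - <<'E'
from kin2 import *
r=least_squares(lambda p:np.concatenate([fk(q,p)[0]-t for q,t in D]),[0,.3,.4,.4,0,-.08,.2,-.08,0])
print(r.x.round(4),np.abs(r.fun).max());print(fk(D[-1][0],r.x)[1].round(3))
np.save('p.npy',r.x)
E
```

```text
[-6.000e-04  1.612e-01  5.651e-01  4.218e-01 -1.000e-04  2.500e-03
  3.072e-01 -1.623e-01  6.000e-04] 7.6908967172995e-05
[[ 0.677  0.379  0.631]
 [ 0.278 -0.925  0.258]
 [ 0.682  0.001 -0.731]]
```

```bash
cat > fin.py <<'E'
from kin2 import *
P=np.load('p.npy')
LO=np.array([-179.83,-69.29,-61.27,-181.25,-171.15,-177.46]);HI=np.array([179.83,118.12,80.66,117.63,-9.14,177.46])
def target(C,az,b,d,gz=.150):
    a=np.radians(az);b=np.radians(b);f=np.array([np.cos(a),np.sin(a),0]);u=np.array([0,0,1.])
    dh=np.cos(b)*f-np.sin(b)*u;x=-dh;z=np.sin(b)*f+np.cos(b)*u;y=np.cross(z,x)
    pan=np.array(C)+d*x;foot=pan-.095*z+.013*x
    return foot+(gz-.019)*z,np.stack([x,-y,-z],1),foot,pan
def ik(t,Rm,q0):
    f=lambda q:np.concatenate([(fk(q,P)[0]-t)*10,(R.from_matrix(fk(q,P)[1].T@Rm)).as_rotvec()])
    r=least_squares(f,np.clip(q0,LO+.5,HI-.5),bounds=(LO,HI));return r.x,np.abs(r.fun).max()
E
python3 - <<'E'
from fin import *
q0=np.array(D[-1][0])
for az in range(90,271,15):
  for b,d in((45,.2),(45,.23)):
    t,Rm,foot,pan=target([.514,-.377,.004],az,b,d)
    best=min((ik(t,Rm,s) for s in(q0,[-20,20,-10,-60,-60,100],[-20,20,-10,40,-60,100])),key=lambda r:r[1])
    print(az,b,d,best[0].round(1),'%.4f'%best[1],'tcp',t.round(3),'foot',foot.round(3))
E
```

```text
90 45 0.2 [-27.1  24.3 -34.7  82.  -39.5 -43.8] 0.0000 tcp [ 0.514 -0.502  0.18 ] foot [ 0.514 -0.595  0.087]
90 45 0.23 [-28.1  23.9 -31.9  78.9 -39.5 -38.7] 0.0000 tcp [ 0.514 -0.523  0.201] foot [ 0.514 -0.616  0.109]
105 45 0.2 [-34.5  22.8 -37.  103.2 -28.2 -46.1] 0.0000 tcp [ 0.546 -0.498  0.18 ] foot [ 0.57  -0.587  0.087]
105 45 0.23 [-34.2  22.7 -34.   97.3 -27.8 -39.6] 0.0000 tcp [ 0.552 -0.518  0.201] foot [ 0.576 -0.608  0.109]
120 45 0.2 [-39.9  22.2 -35.3 117.6 -17.3 -43.9] 0.0354 tcp [ 0.577 -0.485  0.18 ] foot [ 0.623 -0.566  0.087]
120 45 0.23 [-41.   22.2 -32.8 117.6 -15.6 -42.4] 0.0139 tcp [ 0.587 -0.504  0.201] foot [ 0.634 -0.584  0.109]
135 45 0.2 [-40.3  22.2 -33.2 117.6  -9.1 -31.9] 0.1000 tcp [ 0.602 -0.466  0.18 ] foot [ 0.668 -0.531  0.087]
135 45 0.23 [-40.4  22.4 -30.8 117.6  -9.1 -31.6] 0.0883 tcp [ 0.617 -0.481  0.201] foot [ 0.683 -0.546  0.109]
150 45 0.2 [-23.7  22.8 -15.4  -6.6  -9.1  92. ] 0.0927 tcp [ 0.622 -0.44   0.18 ] foot [ 0.703 -0.486  0.087]
150 45 0.23 [-23.1  23.1 -15.4   4.3  -9.1  80.8] 0.0689 tcp [ 0.641 -0.45   0.201] foot [ 0.721 -0
[... 1126 characters left out ...]
01] foot [ 0.683 -0.208  0.109]
240 45 0.2 [-29.7  29.2  11.1 -37.3 -77.4 177.5] 0.2313 tcp [ 0.577 -0.269  0.18 ] foot [ 0.623 -0.188  0.087]
240 45 0.23 [-28.5  27.8  11.8 -38.5 -78.2 177.5] 0.1981 tcp [ 0.587 -0.25   0.201] foot [ 0.634 -0.17   0.109]
255 45 0.2 [-27.5  30.5  13.  -32.4 -86.  177.5] 0.3982 tcp [ 0.546 -0.256  0.18 ] foot [ 0.57  -0.167  0.087]
255 45 0.23 [-26.3  28.8  13.1 -33.6 -86.8 177.5] 0.3638 tcp [ 0.552 -0.236  0.201] foot [ 0.576 -0.146  0.109]
270 45 0.2 [-25.7  31.9  13.9 -27.9 -93.2 177.5] 0.5922 tcp [ 0.514 -0.252  0.18 ] foot [ 0.514 -0.159  0.087]
270 45 0.23 [-24.4  29.6  13.3 -28.9 -93.9 177.5] 0.5583 tcp [ 0.514 -0.231  0.201] foot [ 0.514 -0.138  0.109]
```

Run:
```python
from h import *
import pickle
for n in('side','top'):
    c=cam(n);pickle.dump(c,open(n+'6.pkl','wb'))
    f=cv2.cvtColor(c['frame'],cv2.COLOR_RGB2BGR)
    cr=f[330:480,240:500] if n=='side' else f[130:320,380:560]
    cv2.imwrite(f'pics/{n}6.png',cv2.resize(cr,None,fx=3 if n=='side' else 3.1,fy=3 if n=='side' else 3.1,interpolation=cv2.INTER_CUBIC))
```

```text
(no output)
```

View pics/side6.png

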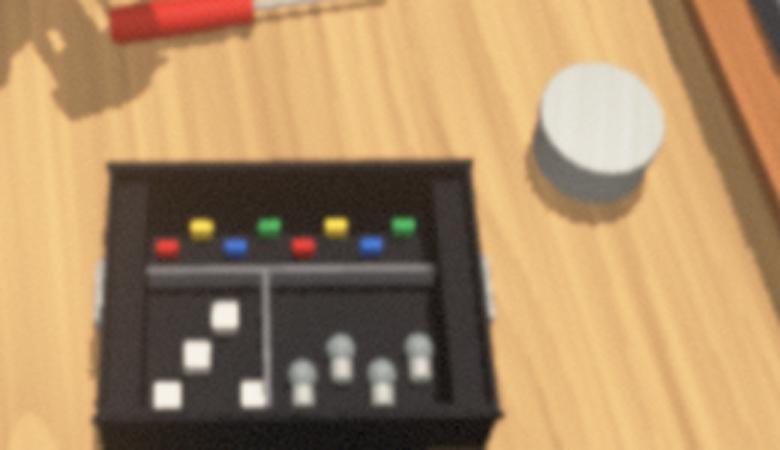

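View pics/top6.png

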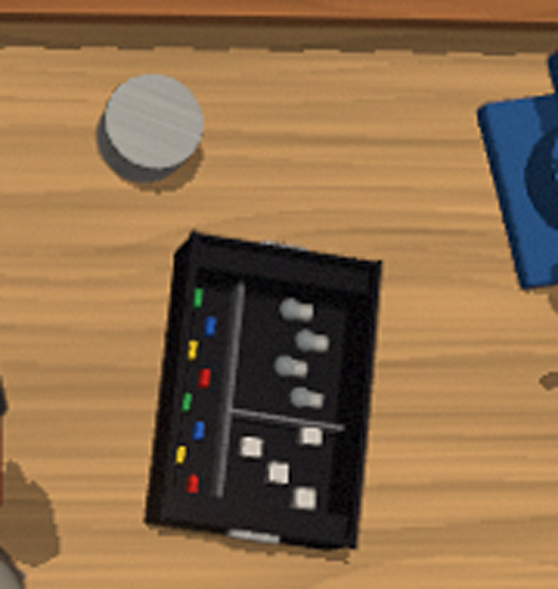

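Case rim and shelf/tin positions, and an overlay check of the lamp model.

Run:
```python
from h import *
import pickle
T=pickle.load(open('top6.pkl','rb'));S=pickle.load(open('side6.pkl','rb'))
t=lambda x,y:(380+x/3.1,130+y/3.1);s=lambda x,y:(240+x/3,330+y/3)
R=np.array([atz(T,*t(*p),.06) for p in((196,233),(382,263),(356,549),(147,524))]);print(R.round(4),R.mean(0))
R2=np.array([atz(S,*s(*p),.06) for p in((110,165),(470,162),(500,415),(97,415))]);print(R2.round(4),R2.mean(0))
print('tin',atz(T,*t(154,122),.046),'shelf',[atz(T,*t(x,y),z).round(3) for x,y,z in((200,22,.05),(200,48,0),(540,50,0))])
E0=pickle.load(open('top0.pkl','rb'));E1=pickle.load(open('side0.pkl','rb'))
a=np.radians(22.3);x=np.array([np.cos(a),np.sin(a),0]);y=np.array([-np.sin(a),np.cos(a),0]);o=np.array([.5114,-.0095,.012])
pts=[o+sx*.013*x+sy*.023*y+np.array([0,0,z]) for z in(0,.19) for sx,sy in((1,1),(1,-1),(-1,-1),(-1,1))]
for c,n,(x0,y0,x1,y1) in((E0,'ot',(265,215,340,295)),(E1,'os',(265,180,350,300))):
    f=cv2.cvtColor(c['frame'],cv2.COLOR_RGB2BGR);k=6 if n=='ot' else 4.5
    f=cv2.resize(f[y0:y1,x0:x1],None,fx=k,fy=k,interpolation=cv2.INTER_CUBIC);q=((proj(c,pts)-[x0,y0]+.5)*k).astype(int)
    cv2.polylines(f,[q[4:]],True,(0,255,255),1)
    for i in range(4): cv2.line(f,tuple(map(int,q[i])),tuple(map(int,q[i+4])),(0,0,255),1)
    f=cv2.copyMakeBorder(f,0,max(0,545-f.shape[0]),0,0,cv2.BORDER_CONSTANT);cv2.imwrite(f'pics/{n}.png',f[:545,:390]); 
cv2.imwrite('pics/o.png',np.hstack([cv2.imread('pics/ot.png')[:,:390],cv2.imread('pics/os.png')[:,:382]]))
```

```text
[[ 0.627  -0.3276  0.06  ]
 [ 0.6046 -0.4664  0.06  ]
 [ 0.396  -0.432   0.06  ]
 [ 0.4158 -0.2813  0.06  ]] [ 0.51083729 -0.37684536  0.06      ]
[[ 0.4214 -0.2922  0.06  ]
 [ 0.6273 -0.3256  0.06  ]
 [ 0.6048 -0.4646  0.06  ]
 [ 0.3995 -0.4291  0.06  ]] [ 0.51325707 -0.37785863  0.06      ]
tin [ 0.71631031 -0.30462377  0.046     ] shelf [array([ 0.795, -0.344,  0.05 ]), array([ 0.793, -0.357,  0.   ]), array([ 0.796, -0.64 ,  0.   ])]
```

View pics/o.png

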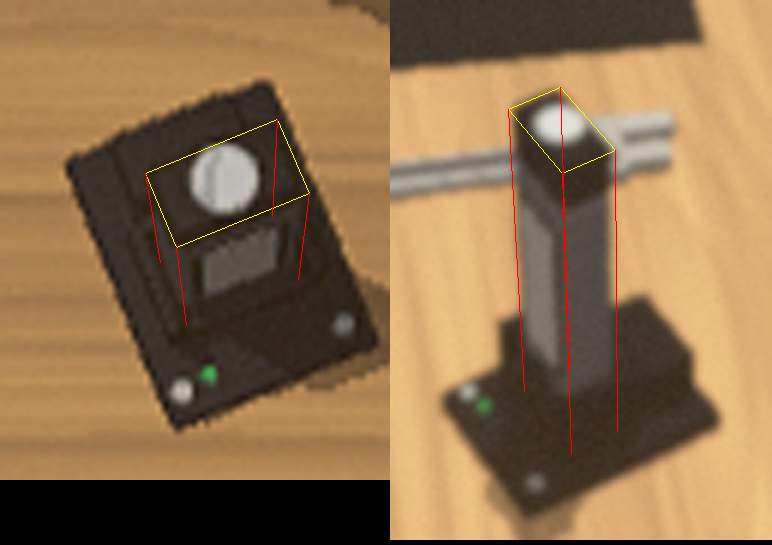

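Call:
jog_arm:
  moves:
    - [-1,0,0,0,0,-0.1,0]
    - [-1,0,0,0,0,-0.2,0]
    - [-1,0,0,0,0,-0.3,0]
    - [-1,0,0,0,0,-0.4,0]
    - [-1,0,0,0,0,-0.5,0]
    - [-1,0,0,0,0,-0.6,0]
    - [-1,0,0,0,0,-0.7,0]
    - [-1,0,0,0,0,-0.75,0]
    - [-1,0,0,0,0,-0.75,0]
    - [-1,0,0,0,0,-0.75,0]

```text
time_s: 16.28
tcp_pos: [0.5119, -0.0086, 0.3126]
ee_rot: [[0.925, 0.38, -0.001], [0.38, -0.925, -0.001], [-0.001, 0.0, -1.0]]
wrist_force: [-1.3, 0.4, 0.3]
gripper_width: 0.998
```

Call:
jog_arm:
  moves:
    - [-1,0,0,0.02,0,0,0]
    - [-1,0,0,0.045,0,0,0]
    - [-1,0,0,0.07,0,0,0]
    - [-1,0,0,0.095,0,0,0]
    - [-1,0,0.001,0.12,0,0,0]
    - [-1,0,0.001,0.14,0,0,0]
    - [-1,0,0.001,0.155,0,0,0]
    - [-1,0,0.001,0.164,0,0,0]
    - [-1,0,0.001,0.168,0,0,0]
    - [-1,0,0.001,0.168,0,0,0]

```text
time_s: 17.12
tcp_pos: [0.5109, -0.0103, 0.1453]
ee_rot: [[0.925, 0.379, -0.0], [0.379, -0.925, -0.0], [-0.0, 0.0, -1.0]]
wrist_force: [0.1, -1.2, -0.0]
gripper_width: 0.998
```

Run:
```python
from h import *
s=sense();print(s['joints'].round(2),s['tcp_pos'].round(4),s['wrist_force'])
c=cam('side')
cv2.imwrite('pics/s7.png',cv2.resize(cv2.cvtColor(c['frame'],cv2.COLOR_RGB2BGR)[120:320,220:420],None,fx=3,fy=3))
```

```text
[ 1.707e+01  1.524e+01 -2.176e+01  1.000e-02 -5.300e+01  9.521e+01] [ 0.5109 -0.0103  0.1453] [ 0.14191842 -1.18975936 -0.03925866]
```

View pics/s7.png

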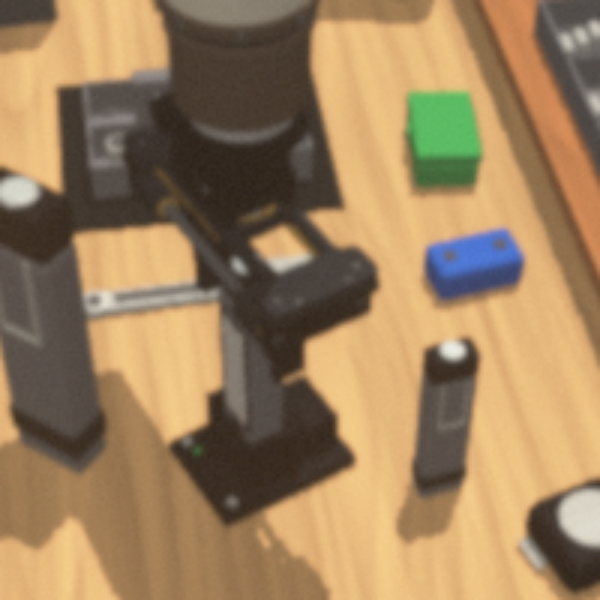

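The fingers straddle the lamp's y sides. Close.

Call:
jog_arm:
  moves:
    - [1,0,0,0,0,0,0]
    - [1,0,0,0,0,0,0]
    - [1,0,0,0,0,0,0]
    - [1,0,0,0,0,0,0]
    - [1,0,0,0,0,0,0]
    - [1,0,0,0,0,0,0]
    - [1,0,0,0,0,0,0]
    - [1,0,0,0,0,0,0]
    - [1,0,0,0,0,0,0]
    - [1,0,0,-0.002,0,0,0]

```text
time_s: 18.0
tcp_pos: [0.5106, -0.0101, 0.1467]
ee_rot: [[0.925, 0.379, -0.002], [0.379, -0.925, -0.0], [-0.002, -0.001, -1.0]]
wrist_force: [0.3, 0.3, -1.7]
gripper_width: 0.527
```

Call:
jog_arm:
  moves:
    - [1,0,0,-0.006,0,0,0]
    - [1,0,0,-0.014,0,0,0]
    - [1,0,0,-0.024,0,0,0]
    - [1,0,0,-0.036,0,0,0]
    - [1,0,0,-0.05,0,0,0]
    - [1,0,0,-0.066,0,0,0]
    - [1,0,0,-0.084,0,0,0]
    - [1,0,0,-0.104,0,0,0]
    - [1,0,0,-0.124,0,0,0]
    - [1,0,0,-0.14,0,0,0]

```text
time_s: 18.83
tcp_pos: [0.5115, -0.0101, 0.2902]
ee_rot: [[0.925, 0.38, 0.003], [0.38, -0.925, 0.0], [0.003, 0.001, -1.0]]
wrist_force: [1.0, 0.1, -1.9]
gripper_width: 0.526
```

Run:
```python
from h import *
import pickle
from fin import *
s=sense();print(s['joints'].round(2),s['tcp_pos'].round(4),s['wrist_force'],s['gripper_width']*87)
c=cam('side')
cv2.imwrite('pics/s8.png',cv2.resize(cv2.cvtColor(c['frame'],cv2.COLOR_RGB2BGR)[80:320,220:420],None,fx=2.5,fy=2.5))
for az in(182,186,190,195):
    t,Rm,foot,pan=target([.512,-.377,.004],az,45,.21)
    q,e=ik(t,Rm,[-30,23,-2,-43,-31,150]);print(az,q.round(1),round(e,5))
    Rc=s['ee_rot'];print(' d',(Rc.T@(t-s['tcp_pos'])).round(3),'rv',R.from_matrix(Rc.T@Rm).as_rotvec().round(3),'foot',foot.round(3),t.round(3))
```

```text
[ 1.708e+01  8.300e+00 -8.650e+00  3.000e-02 -7.288e+01  9.522e+01] [ 0.5115 -0.0101  0.2902] [ 0.96168509  0.13783428 -1.86461646] 45.8014249597758
182 [-30.   23.2  -1.3 -43.5 -33.  152.3] 0.0
 d [-0.015  0.385  0.103] rv [-0.139  0.774  0.336] foot [ 0.737 -0.369  0.095] [ 0.644 -0.372  0.187]
186 [-30.9  23.5  -0.2 -45.3 -36.6 156.9] 0.0
 d [-0.012  0.377  0.103] rv [-0.111  0.777  0.27 ] foot [ 0.736 -0.353  0.095] [ 0.644 -0.363  0.187]
190 [-31.6  23.8   0.8 -46.6 -40.2 161.1] 0.0
 d [-0.01   0.368  0.103] rv [-0.084  0.779  0.204] foot [ 0.733 -0.338  0.095] [ 0.642 -0.354  0.187]
195 [-32.4  24.3   1.9 -47.8 -44.6 165.7] 0.0
 d [-0.008  0.356  0.103] rv [-0.05   0.781  0.121] foot [ 0.729 -0.319  0.095] [ 0.64  -0.343  0.187]
```

View pics/s8.png

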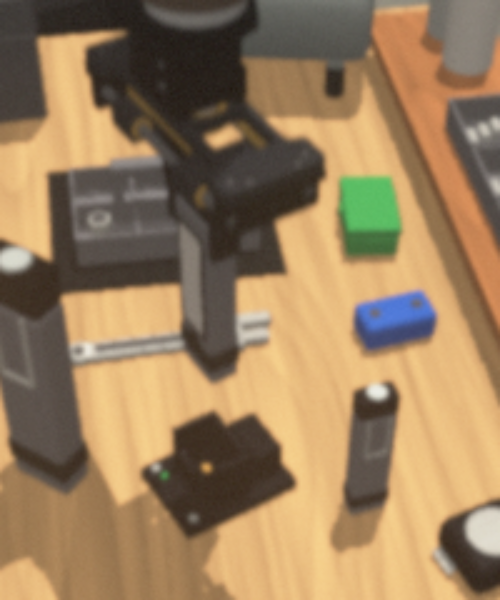

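Lamp is drawn clear of the charger, upright in the fingers. Carry it over to the far side of the case.

Call:
jog_arm:
  moves:
    - [1,0,0.008,-0.004,0,0,0]
    - [1,0,0.022,-0.01,0,0,0]
    - [1,0,0.042,-0.018,0,0,0]
    - [1,0,0.067,-0.025,0,0,0]
    - [1,0,0.093,-0.03,-0.003,0.02,0.007]
    - [1,0,0.119,-0.03,-0.009,0.06,0.02]
    - [1,0,0.145,-0.03,-0.016,0.11,0.038]
    - [1,0,0.171,-0.03,-0.024,0.17,0.059]
    - [1,0,0.197,-0.03,-0.033,0.23,0.08]
    - [1,0,0.223,-0.03,-0.041,0.29,0.1]

```text
time_s: 19.72
tcp_pos: [0.5953, -0.218, 0.3159]
ee_rot: [[0.918, 0.28, 0.283], [0.275, -0.96, 0.057], [0.287, 0.025, -0.958]]
wrist_force: [0.9, 0.2, -2.3]
gripper_width: 0.526
```

```bash
cat > rem.py <<'E'
from h import *
from fin import *
import sys
s=sense();print(s['time_s'],s['joints'].round(2),s['tcp_pos'].round(4),s['wrist_force'].round(1),s['gripper_width']*87)
t,Rm,foot,pan=target([.512,-.377,.004],186,45,.21)
Rc=s['ee_rot'];print(' d',(Rc.T@(t-s['tcp_pos'])).round(4),'rv',R.from_matrix(Rc.T@Rm).as_rotvec().round(3),t.round(3))
E
python3 rem.py
```

```text
19.7167 [ -8.39  13.08   1.56  -6.33 -62.8  116.96] [ 0.5953 -0.218   0.3159] [ 0.9  0.2 -2.3] 45.79266491400809
 d [-0.0327  0.1496  0.1285] rv [-0.071  0.49   0.168] [ 0.644 -0.363  0.187]
```

Call:
jog_arm:
  moves:
    - [1,-0.002,0.011,0.005,-0.005,0.035,0.012]
    - [1,-0.004,0.022,0.012,-0.01,0.07,0.024]
    - [1,-0.007,0.033,0.02,-0.016,0.105,0.036]
    - [1,-0.009,0.044,0.028,-0.021,0.14,0.048]
    - [1,-0.012,0.055,0.036,-0.026,0.175,0.06]
    - [1,-0.014,0.066,0.044,-0.031,0.21,0.072]
    - [1,-0.016,0.077,0.052,-0.036,0.245,0.084]
    - [1,-0.019,0.087,0.06,-0.041,0.28,0.096]
    - [1,-0.021,0.096,0.068,-0.045,0.31,0.106]
    - [1,-0.022,0.103,0.075,-0.048,0.335,0.115]

```text
time_s: 20.55
tcp_pos: [0.6243, -0.3179, 0.239]
ee_rot: [[0.798, 0.159, 0.581], [0.138, -0.987, 0.081], [0.587, 0.016, -0.81]]
wrist_force: [0.5, 0.6, -2.6]
gripper_width: 0.53
```

```bash
python3 rem.py; python3 -c "
from h import *
c=cam('side');save(c,'pics/s9.png')"
```

```text
20.55 [-22.87  17.75  -2.11 -26.98 -41.48 138.15] [ 0.6243 -0.3179  0.239 ] [ 0.5  0.6 -2.6] 46.0697829805424
 d [-0.0213  0.0469  0.0495] rv [-0.024  0.158  0.052] [ 0.644 -0.363  0.187]
```

View pics/s9.png

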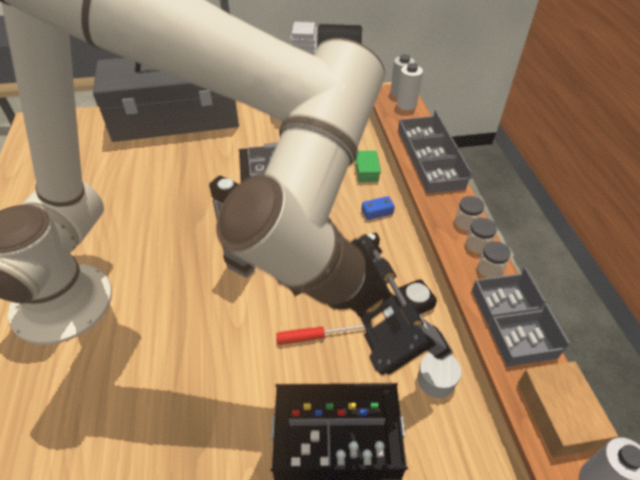

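Call:
jog_arm:
  moves:
    - [1,-0.002,0.005,0.005,-0.002,0.017,0.006]
    - [1,-0.004,0.01,0.01,-0.005,0.035,0.012]
    - [1,-0.007,0.016,0.016,-0.008,0.054,0.018]
    - [1,-0.01,0.022,0.023,-0.011,0.073,0.024]
    - [1,-0.013,0.028,0.029,-0.014,0.092,0.03]
    - [1,-0.015,0.034,0.035,-0.017,0.11,0.036]
    - [1,-0.018,0.039,0.041,-0.02,0.128,0.042]
    - [1,-0.02,0.043,0.045,-0.022,0.143,0.047]
    - [1,-0.021,0.046,0.048,-0.023,0.153,0.05]
    - [1,-0.021,0.047,0.0495,-0.024,0.158,0.052]

```text
time_s: 21.43
tcp_pos: [0.6447, -0.3628, 0.1885]
ee_rot: [[0.703, 0.105, 0.704], [0.075, -0.994, 0.074], [0.708, 0.001, -0.707]]
wrist_force: [0.3, -0.4, -2.3]
gripper_width: 0.528
```

Call:
jog_arm:
  moves:
    - [1,0,0,0,0,0,0]
    - [1,0,0,0,0,0,0]
    - [1,0,0,0,0,0,0]
    - [1,0,0,0,0,0,0]
    - [1,0,0,0,0,0,0]
    - [1,0,0,0,0,0,0]
    - [1,0,0,0,0,0,0]
    - [1,0,0,0,0,0,0]
    - [1,0,0,0,0,0,0]
    - [1,0,0,0,0,0,0]

```text
time_s: 22.27
tcp_pos: [0.6455, -0.3624, 0.1904]
ee_rot: [[0.701, 0.106, 0.705], [0.076, -0.994, 0.073], [0.709, 0.002, -0.705]]
wrist_force: [-0.3, -0.8, -1.9]
gripper_width: 0.529
```

```bash
python3 rem.py
python3 - <<'E'
from h import *
from fin import *
s=sense();Rc=s['ee_rot'];t=s['tcp_pos']
x,y,z=Rc[:,0],-Rc[:,1],-Rc[:,2];foot=t-.131*z
pts=[foot+sx*.013*x+sy*.023*y+h*z for h in(0,.19) for sx,sy in((1,1),(1,-1),(-1,-1),(-1,1))]
pan=foot+.095*z-.013*x;RR=np.stack([x,y,z],1)
print('case floor in panel',(RR.T@(np.array([.512,-.377,.004])-pan)).round(4),'foot',foot.round(3),'minz',min(p[2] for p in pts))
ims=[]
for n,(x0,y0,x1,y1) in(('side',(300,290,500,480)),('top',(380,130,540,320))):
    c=cam(n);k=3 if n=='side' else 3
    f=cv2.cvtColor(c['frame'],cv2.COLOR_RGB2BGR);save(c,f'pics/{n}10.png')
    f=cv2.resize(f[y0:y1,x0:x1],None,fx=2,fy=3 if 0 else 2,interpolation=cv2.INTER_CUBIC);q=((proj(c,pts)-[x0,y0]+.5)*2).astype(int)
    g=f.copy()
    for i in range(4):
        for a,b in((i,i+4),(i,(i+1)%4),(i+4,(i+1)%4+4)): cv2.line(g,tuple(map(int,q[a])),tuple(map(int,q[b])),(0,0,255),1)
    ims.append(np.hstack([f,g])[:380])
    cv2.imwrite(f'pics/{n}10c.png',ims[-1])
E
```

```text
22.2667 [-30.62  23.39  -0.17 -45.27 -36.49 156.85] [ 0.6455 -0.3624  0.1904] [-0.3 -0.8 -1.9] 45.98772468853867
 d [-0.0038  0.0006  0.0008] rv [ 0.001 -0.003  0.002] [ 0.644 -0.363  0.187]
case floor in panel [-2.139e-01 -0.000e+00 -2.000e-04] foot [ 0.738 -0.353  0.098] minz 0.0887479477480013
```

View pics/side10c.png

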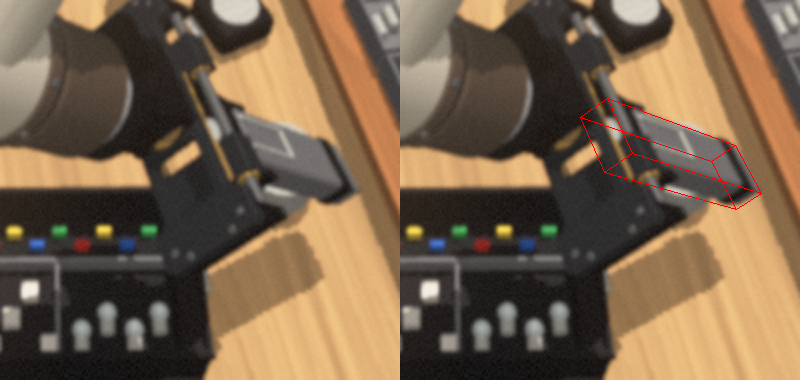

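View pics/top10c.png

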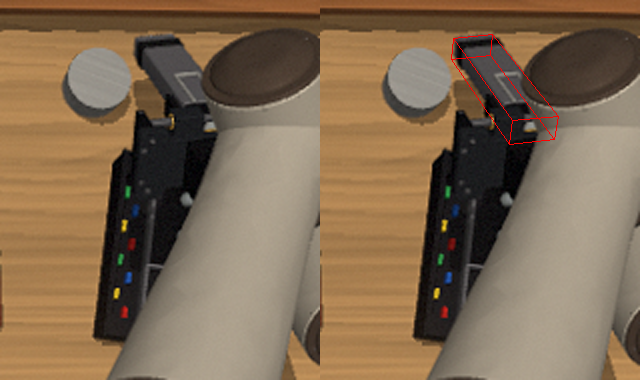

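View pics/top10.png

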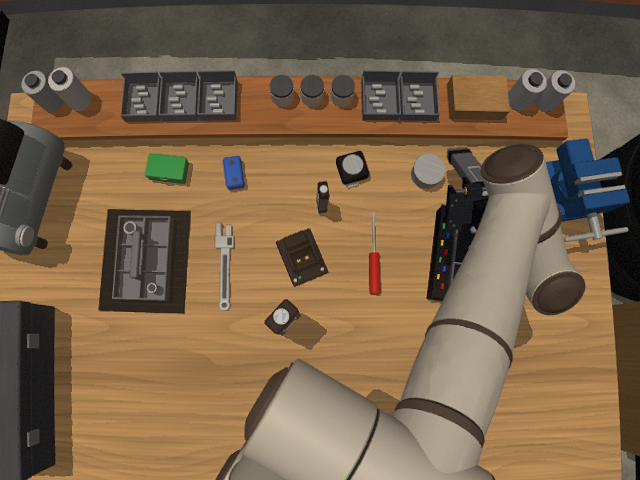

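Both views match the predicted lamp model within about 1–2 px. The tray is on the mat with both sockets in it at (129,228) and (152,288). The case and bystanders look unmoved. Handing in.

```bash
python3 -c "
from station import *
finish_job()
s=sense();print(s['time_s'],s['tcp_pos'],s['wrist_force'],s['gripper_width'])"
```

```text
the job is handed in; nothing more can be done
the job is handed in; nothing more can be done
```

I set the tray down level near the middle of the mat, with both sockets in it, and let go. I then drew the lamp out of the charger and finished holding it tipped 45° on the far side of the case, aimed at the middle of the case floor. The job was handed in at about 22.4 s; it reports no verdict.

- **Right lamp:** the one in the charger has its head top at z ≈ 0.204 m, which fits 190 mm above its 12 mm foot height. The look-alikes stood at 0.25 and 0.145 m.
- **Last lamp checks, computed from the tool pose and the grip:**
  - The case floor middle was about 214 mm ahead of the panel and under 1 mm off its axis.
  - The lamp's foot was about 98 mm up and its lowest corner about 89 mm, above the 60 mm rim.
  - The grip opening was 46 mm, the lamp's width, and the wrist carried only about the lamp's weight.
  - The lamp's outline matched both camera views to about 1–2 px, so I saw no slip in the grip.
- **Last scene checks, by eye in the top view:** the tray was on the mat with both sockets in it, and the case and the other things looked unmoved. I did not measure how far they moved.
- **Disagreement:** the arm settled about 3–4 mm above the commanded final pose, well within tolerance. No check failed.

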